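# Unstopper the tin in the bench frame

### The job

Lift the metal tin by its sides (not by its stopper), set it fully down inside the wooden bench frame, either way round, and let go of it. Then take the stopper by its wooden grip and work it out of the neck by rocking it side to side along the tin's length while pulling up: it is tight, and a plain pull hoists the whole tin, which must not happen; the tin stays down in the frame. Finally stand the stopper upright, plug down, on the round cork rest and let go; leave the mug, the dropper bottle, the jar and the sanding block where they are.

Things in the scene. Friction and masses are not known exactly. Their poses are not given: they have to be found in the camera images.
- tin_centre (a point): Centre, half-way up, of the loose rectangular bare-metal tin: 150 long (its own x), 62 wide (y), 78 tall, 0.8 kg, standing upright. Take it across its 62 mm width on the plain half (own x about -30, away from the stopper); its sides are smooth and upright. A steel neck, 46 x 48 mm, rises 15 above the top at own x = +45.
- tin_base (a point): centre of the tin's underside, 39 below tin_centre; same axes as tin_centre.
- neck_rim (a point): Centre of the mouth of the tin's neck: own x = +45, y = 0, 93 above the underside; axes of the tin. Sprung rubber cheeks in the neck squeeze the plug along own y with about 10 to 13 N of friction, more than the tin's weight. While the plug swings, friction opposes the swing, so a small pull raises it some 1 to 3 mm a swing.
- stopper_grip (a point): Centre of the stopper's wooden grip, a block 34 (own x) x 22 (own y) x 44 tall, pinched across its 22 mm (own y). Own axes are the tin's while it sits in the neck (z up). Below it: a black rubber flange 48 x 46 x 8 tall, then a rubber plug 30 tall; whole stopper 82 tall, 60 g. Seated, the grip's top is 150 above the tin's underside.
- stopper_foot (a point): Centre of the flat underside (26 x 30) of the stopper's plug, 60 below stopper_grip, same axes. Seated, it is 25 below neck_rim; risen 25, it is free. The plug is widest, 34, at 14 above the foot and narrows above and below, so it can rock 10 degrees to each side in its own x-z plane about that widest part (46 below stopper_grip).
- frame: low wooden frame fixed to the table. Origin: centre of its underside; own x along its length. Opening 158 (x) x 70 (y), plywood floor 6 above the table, walls 18 thick whose tops are 36 above the table. The tin fits in either way round with about 4 mm to spare on each side.
- frame_floor (a point): centre of the frame's floor, 6 above the table; axes of the frame.
- rest_top (a point): centre of the top of a round cork rest fixed to the table, 96 in diameter, 8 thick.
- mug_centre (a point): blue-grey mug, 82 mm wide, 91 mm tall, handle beside it; half-way up; a bystander
- dropper_centre (a point): amber dropper bottle with black teat, 33 mm wide, 102 mm tall; half-way up; a bystander
- jar_centre (a point): small clear jar with black ribbed lid, 43 mm wide, 58 mm tall; half-way up; a bystander
- sanding_block_centre (a point): wooden sanding block, 85 x 40 x 31 mm tall; half-way up; a bystander
There are look-alikes about, which are no part of the job. Leave any green or turquoise look-alike of the part that bears stopper_grip alone.

How it is judged:
By the outcome, as a careful person would: the job done as asked, in the order asked, and still so for the second after the job is handed in, with the robot touching nothing.
It also fails if it takes over 69 s, if anything falls off the work surface, if the arm or the gripper's body presses on something with over 40 N, if the wrist force passes 120 N, or if a joint passes its speed limit or range.

### The arm

A 6-joint arm with a two-finger parallel gripper is mounted at the origin on a cart in front of the work surface, level with it; the furniture and walls round the work are solid. World frame = base frame: x ahead of the robot, y to its left, z up, the work surface at z = 0. Lengths are in m, angles in rad, forces in N, time in s.
With the tool pointing down it reaches from about 0.25 to 0.85 m from the base axis. Payload 12.5 kg.
Tool frame: the origin (TCP) lies on the centre line of the jaws, within the pads' length; the fingertips stand tip_extent ahead of it and the grasp point (between the pads) lies 5 mm behind it (tip_extent is the distance from the TCP to the fingertips, in m); z points along the fingers, y is the line along which they close (so a half turn about z gives the same grasp; the last joint's range is limited). The gripper opens to 93 mm and grips with 3 to 60 N. Pads are 15 mm wide; open, the fingers measure 128 mm over their backs; the gripper's body (75 mm by 188 mm) begins 65 mm behind the grasp point.
Start: joints at [-0.085, 0.351, 1.652, -0, 1.139, -0.085], TCP at [0.55, 0, 0.233] pointing down, gripper open.
Joint ranges: [-2.75, 2.75], [-0.79, 2.1], [0.01, 2.65], [-1.57, 4.71], [0.07, 3.14], [-2.87, 2.87]. Speed limits (rad/s): [2.22, 2.22, 2.79, 3.14, 3.14, 3.14].

### API

Orientations are given as a unit quaternion [x, y, z, w].
In Python, from rig import state, grab_frame, camera_params, finish_job, tip_extent gives the robot as it stands.
- The arm moves only by the tool servo_tool, never from a script. Its argument "steps" is a list of rows, each an object of numbers: "dx", "dy", "dz": the shift along the tool's x, y, z in units of 30 mm (1.0 is 30 mm); "wx", "wy", "wz": the turn, a rotation vector about the tool's x, y, z in units of 5 degrees (1.0 is 5 degrees); "hand": the gripper's target within -1 to 1 (shut at 1, half-way at 0, fully open at -1). In form: [{"dx": .., "dy": .., "dz": .., "wx": .., "wy": .., "wz": .., "hand": ..}, ...]. A call has 1 to 12 rows; each row shifts and turns the commanded pose from where the row before left it, along the tool's axes as they then stand; what a row does not reach is not made up. A row lasts 1/12 s, in which the tool goes at most 41.7 mm and 7.16 degrees, less where a joint would pass 70% of its speed; a pose out of reach is approached as far as the arm can. A call is refused whole if a number of a shift passes 1 or a number of a turn 1, either way. A call with a gripper value outside its range is refused whole. The fingers move at their own pace and stop on an object; "force" is the grip in N (left out, the last holds). Time passes only in rows, so rows that do not move let the fingers close. It gives the time, the measured TCP pose, the force, the opening and the grip force at its end, in the units of the state.
- state(): the state, without advancing time (a new reading comes with each control period).
- grab_frame(name): name is "scene" or "side" or "wrist"; returns the picture (400x640x3 uint8, red, green, blue); there is no depth.
- camera_params(name): a dict with "intrinsics" (3x3 intrinsics, pixels), "pose" (4x4, takes a point from camera to world coordinates). Camera axes: x right, y down, z forward; pixel columns grow to the right and rows downward; lengths in m; the calibration is good to about 2 mm. A picture is of the moment at which its call begins: read the wrist's pose just before it. camera_params takes no time and is no camera call; for the wrist camera it gives the pose at the moment of the call.
- finish_job(): hands the job in; it is judged then, once.
The state is a dict: "time_s": time; "qpos": joint angles; "qd": joint speeds; "effort": joint torques, N m; "ee_pos": TCP position; "eef_rot": TCP orientation; "ft_force": force on the tool from outside, world axes, zero at the start; "wrist_torque": the same for the moment, N m; "gripper_width": opening from 0.0 (shut) to 1.0 (fully open); "grasp_force": force on a finger pad.
Only numpy, scipy, OpenCV 4.12 (cv2) and the standard library are available. Lean on these libraries where they do the work, as an engineer would, in place of code of your own. Each camera call takes 0.05 s, during which the arm holds its last target. There are 200 camera calls.

## Working session

There is one attempt and no reset: what is moved stays moved. The work goes in short steps, Python scripts to look and compute and a tool call to move; the robot and the scene stay as the last step left them, time stands still between calls to the robot, and variables do not carry over. Pictures are saved under pics/ and viewed, at most 10 in all, crops included, and the job is handed in when it is done.

Besides the shell and the picture viewer there is one more tool, called after "Request:" by a JSON object that holds its "api" and its "payload", one argument or row to a line. servo_tool: Moves the arm, as the interface text tells. Its arguments: {"type":"object","properties":{"steps":{"type":"array","items":{"type":"object","properties":{"dx":{"type":"number"},"dy":{"type":"number"},"dz":{"type":"number"},"wx":{"type":"number"},"wy":{"type":"number"},"wz":{"type":"number"},"hand":{"type":"number"}}}},"force":{"type":"number"}},"required":["steps"]}

```bash
mkdir -p pics
python3 - <<'E'
from rig import *
import cv2,numpy as np
print(tip_extent if not callable(tip_extent) else tip_extent())
print(state())
for n in("scene","side"):
    im=grab_frame(n); cv2.imwrite(f"pics/{n}0.png",im[:,:,::-1])
    p=camera_params(n); print(n,np.round(p["intrinsics"],1).tolist(),np.round(p["pose"],4).tolist())
a=cv2.imread("pics/scene0.png");b=cv2.imread("pics/side0.png")
E
ls
```

```text
0.014
{'time_s': 0.0, 'qpos': array([-8.45922553e-02,  3.51238464e-01,  1.65241074e+00, -8.63988988e-06,
        1.13910918e+00, -8.46191158e-02]), 'qd': array([ 4.61587779e-04, -1.11183768e-03,  5.38533709e-04, -3.21598400e-05,
       -7.32983284e-05, -1.82582994e-03]), 'effort': array([ 1.41757551e-03, -4.97321892e+01, -2.85254824e+01,  6.99741254e-02,
        2.57699919e-02, -1.73020858e-04]), 'ee_pos': array([5.49674655e-01, 5.53468597e-05, 2.32105277e-01]), 'eef_rot': array([ 7.07095885e-01,  7.07117437e-01, -3.78843089e-04, -4.42972449e-04]), 'ft_force': array([0.08871218, 0.01024872, 0.59014311]), 'wrist_torque': array([ 0.02410744,  0.01848197, -0.01351568]), 'grasp_force': 0.0, 'gripper_width': 0.9953392092898057}
scene [[363.4, 0.0, 315.3], [0.0, 363.4, 196.1], [0.0, 0.0, 1.0]] [[0.7815, -0.3355, 0.5261, 0.0907], [-0.6239, -0.4068, 0.6673, -0.6429], [-0.0099, -0.8497, -0.5272, 0.5551], [0.0, 0.0, 0.0, 1.0]]
side [[461.5, 0.0, 316.2], [0.0, 461.5, 203.6], [0.0, 0.0, 1.0]] [[-0.9991, 0.0338, -0.0272, 0.5886], [0.0394, 0.4414, -0.8964, 1.01], [-0.0183, -0.8967, -0.4424, 0.632], [0.0, 0.0, 0.0, 1.0]]
pics
```

View pics/scene0.png

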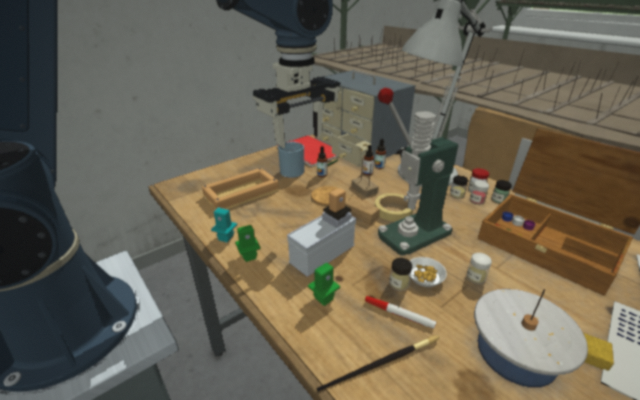

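View pics/side0.png

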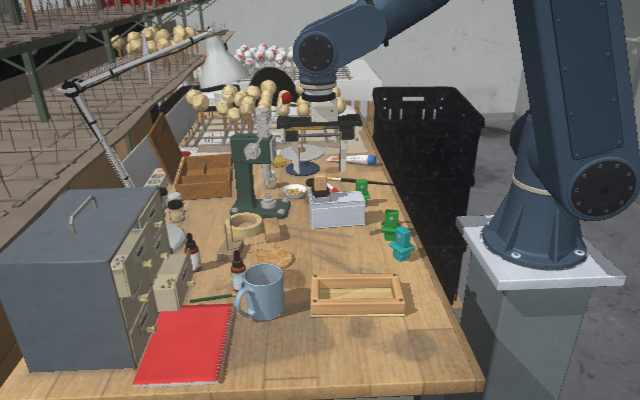

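Run:
```python
import cv2
a=cv2.imread("pics/side0.png")[168:323,205:415]
cv2.imwrite("pics/c1.png",cv2.resize(a,None,fx=3.8,fy=3.8,interpolation=cv2.INTER_CUBIC))
a=cv2.imread("pics/scene0.png")[130:280,190:400]
cv2.imwrite("pics/c2.png",cv2.resize(a,None,fx=3.8,fy=3.8,interpolation=cv2.INTER_CUBIC))
```

```text
(no output)
```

View pics/c1.png

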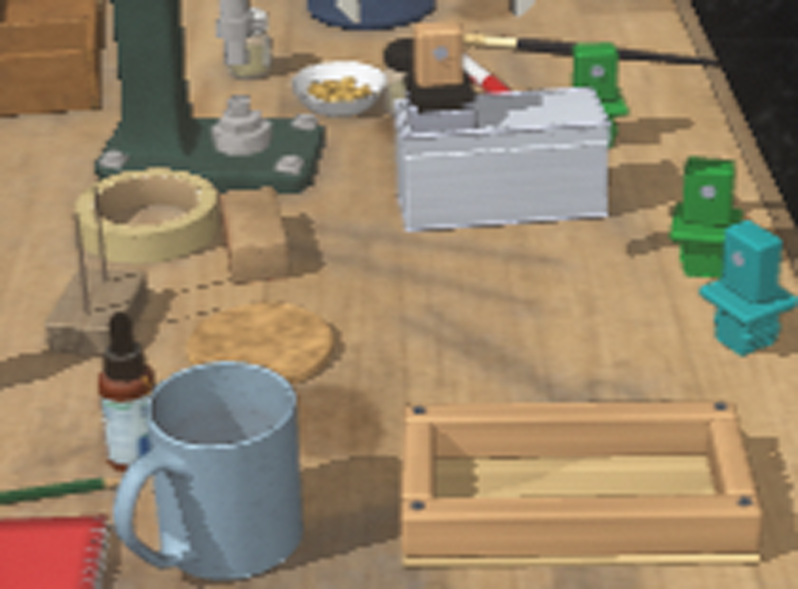

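View pics/c2.png

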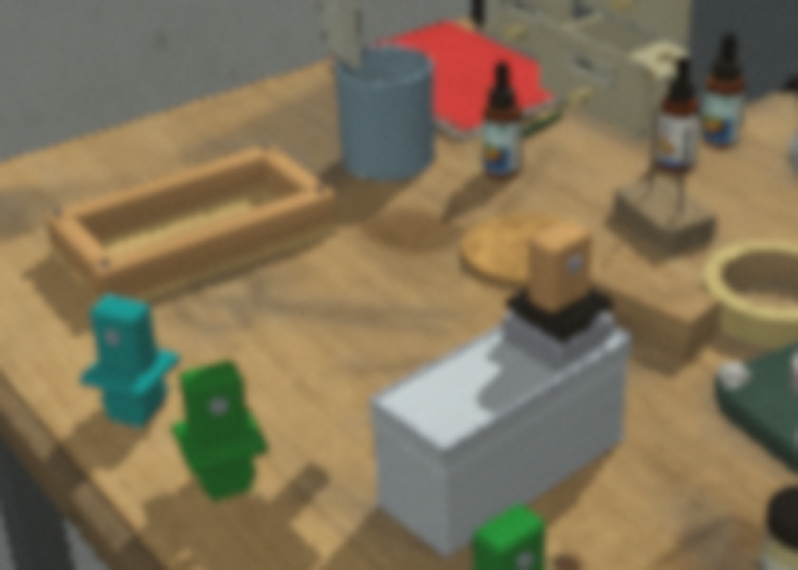

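```bash
cat > h.py <<'E'
import numpy as np,cv2
from rig import *
def ray(n,u,v,z,P=None):
    P=P or camera_params(n);K=np.array(P["intrinsics"]);T=np.array(P["pose"])
    d=T[:3,:3]@np.linalg.solve(K,[u,v,1]);o=T[:3,3]
    return o+d*(z-o[2])/d[2]
OFF={"side":(205,168),"scene":(190,130)}
def crop(n,u,v,z): 
    o=OFF[n];return ray(n,(u+.5)/3.8-.5+o[0],(v+.5)/3.8-.5+o[1],z)
E
python3 - <<'E'
from h import *
def S(t,n,pts,z):
    for p in pts: print(t,n,p,np.round(crop(n,*p,z)[:2]*1000,0))
S("frame top","side",[(407,403),(735,403),(757,508),(403,507)],.036)
S("screw","side",[(418,410),(720,406),(744,501),(417,506)],.036)
S("screw","scene",[(57,213),(104,262),(318,187),(264,152)],.036)
S("rest","side",[(190,341),(334,341),(262,302),(262,341)],.008)
S("rest","scene",[(461,248),(520,212)],.008)
S("tin bot","side",[(405,230),(607,216)],0)
S("tin bot","scene",[(448,553),(380,503),(624,440)],0)
S("tin top","scene",[(445,448),(375,402),(629,335)],.078)
S("tin top","side",[(398,143),(608,130),(600,88)],.078)
S("grip top","side",[(417,24),(460,24),(463,31),(416,31)],.150)
S("grip top","scene",[(529,235),(562,247),(592,232),(559,221)],.150)
E
```

```text
frame top side (407, 403) [576. 155.]
frame top side (735, 403) [384. 168.]
frame top side (757, 508) [392. 264.]
frame top side (403, 507) [581. 252.]
screw side (418, 410) [570. 162.]
screw side (720, 406) [394. 170.]
screw side (744, 501) [398. 258.]
screw side (417, 506) [573. 251.]
screw scene (57, 213) [400. 260.]
screw scene (104, 262) [397. 173.]
screw scene (318, 187) [574. 168.]
screw scene (264, 152) [572. 245.]
rest side (190, 341) [715.  35.]
rest side (334, 341) [621.  42.]
rest side (262, 302) [670. -10.]
rest side (262, 341) [668.  39.]
rest scene (461, 248) [631.  63.]
rest scene (520, 212) [700.  76.]
tin bot side (405, 230) [ 570. -117.]
tin bot side (607, 216) [ 419. -127.]
tin bot scene (448, 553) [ 431. -181.]
tin bot scene (380, 503) [ 425. -123.]
tin bot scene (624, 440) [ 577. -172.]
tin top scene (445, 448) [ 430. -183.]
tin top scene (375, 402) [ 424. -126.]
tin top scene (629, 335) [ 578. -169.]
tin top side (398, 143) [ 573. -104.]
tin top side (608, 130) [ 422. -113.]
tin top side (600, 88) [ 419. -185.]
grip top side (417, 24) [ 557. -149.]
grip top side (460, 24) [ 526. -146.]
grip top side (463, 31) [ 525. -133.]
grip top side (416, 31) [ 558. -136.]
grip top scene (529, 235) [ 529. -134.]
grip top scene (562, 247) [ 535. -156.]
grip top scene (592, 232) [ 559. -154.]
grip top scene (559, 221) [ 553. -133.]
```

The tin (side px ~(338,208)) carries the only wooden-gripped stopper (side px ~(320,184), scene px ~(338,200)). The green stoppers (scene (247,243), (323,284)) and the turquoise one (224,225) are look-alikes, and both crops confirm this. The frame is at about (485,211) mm with yaw −2.6°. The tin is at about (499,−149) mm with yaw 3.7°, stopper end towards +x. The rest is at about (668,38) mm.

Request:
{"api": "servo_tool", "payload": {
  "steps": [
    {"dx": -0.84,"dy": -0.45,"hand": -1},
    {"dx": -0.84,"dy": -0.45},
    {"dx": -0.84,"dy": -0.45},
    {"dx": -0.84,"dy": -0.45},
    {"dx": -0.84,"dy": -0.45},
    {"dx": -0.84,"dy": -0.45},
    {"wz": 1},
    {"wz": 1},
    {"wz": 1},
    {"wz": 1},
    {"wz": 1},
    {"wz": 1}
  ]
}}

```text
invalid input
```

Request:
{"api": "servo_tool", "payload": {
  "steps": [
    {"wz": 1},
    {"wz": 1},
    {"wz": 1},
    {"wz": 1},
    {"wz": 1},
    {"wz": 1},
    {"wz": 1},
    {"wz": 1},
    {"wz": 1},
    {"wz": 1},
    {"wz": 1},
    {"wz": 0.26}
  ]
}}

```text
invalid input
```

Run:
```python
from h import *
im=grab_frame("wrist");cv2.imwrite("pics/w1.png",im[:,:,::-1]);P=camera_params("wrist")
import pickle;pickle.dump(P,open("w1.pkl","wb"));s=state();print(s["ee_pos"],s["qpos"],np.round(P["pose"],3))
```

```text
[5.49766062e-01 4.68287308e-05 2.32241664e-01] [-8.45865969e-02  3.51117058e-01  1.65222689e+00 -2.47824820e-05
  1.13910978e+00 -8.45730360e-02] [[ 1.     0.001 -0.     0.55 ]
 [ 0.001 -0.962 -0.271  0.076]
 [-0.001  0.271 -0.962  0.385]
 [ 0.     0.     0.     1.   ]]
```

View pics/w1.png

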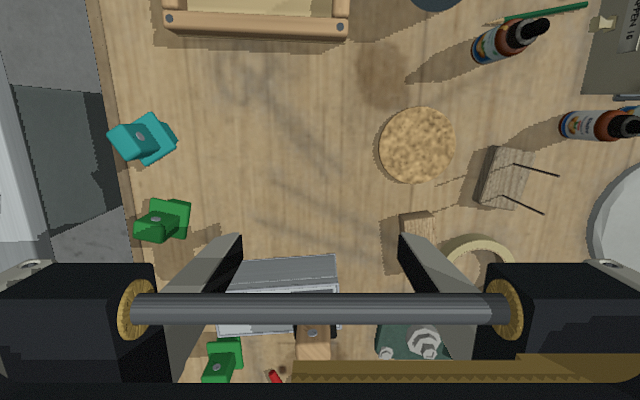

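The wrist view from the start pose shows the cork rest clear at (417,145) and the frame's near screws at (168,19) and (340,26). The move was refused, probably because every row needs all its keys.

Request:
{"api": "servo_tool", "payload": {
  "steps": [
    {"dx": -0.84,"dy": -0.45,"dz": 0,"wx": 0,"wy": 0,"wz": 0,"hand": -1},
    {"dx": -0.84,"dy": -0.45,"dz": 0,"wx": 0,"wy": 0,"wz": 0,"hand": -1},
    {"dx": -0.84,"dy": -0.45,"dz": 0,"wx": 0,"wy": 0,"wz": 0,"hand": -1},
    {"dx": -0.84,"dy": -0.45,"dz": 0,"wx": 0,"wy": 0,"wz": 0,"hand": -1},
    {"dx": -0.84,"dy": -0.45,"dz": 0,"wx": 0,"wy": 0,"wz": 0,"hand": -1},
    {"dx": -0.84,"dy": -0.45,"dz": 0,"wx": 0,"wy": 0,"wz": 0,"hand": -1},
    {"dx": 0,"dy": 0,"dz": 0,"wx": 0,"wy": 0,"wz": 1,"hand": -1},
    {"dx": 0,"dy": 0,"dz": 0,"wx": 0,"wy": 0,"wz": 1,"hand": -1},
    {"dx": 0,"dy": 0,"dz": 0,"wx": 0,"wy": 0,"wz": 1,"hand": -1},
    {"dx": 0,"dy": 0,"dz": 0,"wx": 0,"wy": 0,"wz": 1,"hand": -1},
    {"dx": 0,"dy": 0,"dz": 0,"wx": 0,"wy": 0,"wz": 1,"hand": -1},
    {"dx": 0,"dy": 0,"dz": 0,"wx": 0,"wy": 0,"wz": 1,"hand": -1}
  ]
}}

```text
time_s: 1.15
ee_pos: [0.4688, -0.1512, 0.2325]
eef_rot: [0.867, 0.498, -0.0, -0.0]
ft_force: [0.1, 1.1, 0.8]
gripper_width: 1.005
grasp_force: 0.0
```

Run:
```python
from h import *
import pickle;P=pickle.load(open("w1.pkl","rb"))
for u,v,z in[(417,145,.008),(378,145,.008),(456,145,.008),(417,106,.008),(417,184,.008),(168,19,.036),(340,26,.036)]: print(u,v,np.round(ray("wrist",u,v,z,P)*1000))
```

```text
417 145 [670.  41.   8.]
378 145 [622.  41.   8.]
456 145 [719.  41.   8.]
417 106 [666.  87.   8.]
417 184 [675.  -9.   8.]
168 19 [393. 171.  36.]
340 26 [571. 165.  36.]
```

Request:
{"api": "servo_tool", "payload": {
  "steps": [
    {"dx": 0,"dy": 0,"dz": 0,"wx": 0,"wy": 0,"wz": 1,"hand": -1},
    {"dx": 0,"dy": 0,"dz": 0,"wx": 0,"wy": 0,"wz": 1,"hand": -1},
    {"dx": 0,"dy": 0,"dz": 0,"wx": 0,"wy": 0,"wz": 1,"hand": -1},
    {"dx": 0,"dy": 0,"dz": 0,"wx": 0,"wy": 0,"wz": 1,"hand": -1},
    {"dx": 0,"dy": 0,"dz": 0,"wx": 0,"wy": 0,"wz": 1,"hand": -1},
    {"dx": 0,"dy": 0,"dz": 0,"wx": 0,"wy": 0,"wz": 1,"hand": -1},
    {"dx": 0,"dy": 0,"dz": 0,"wx": 0,"wy": 0,"wz": 1,"hand": -1},
    {"dx": 0,"dy": 0,"dz": 0,"wx": 0,"wy": 0,"wz": 1,"hand": -1},
    {"dx": 0,"dy": 0,"dz": 0,"wx": 0,"wy": 0,"wz": 1,"hand": -1},
    {"dx": 0,"dy": 0,"dz": 0,"wx": 0,"wy": 0,"wz": 1,"hand": -1},
    {"dx": 0,"dy": 0,"dz": 0,"wx": 0,"wy": 0,"wz": 1,"hand": -1},
    {"dx": 0,"dy": 0,"dz": 0,"wx": 0,"wy": 0,"wz": 0.26,"hand": -1}
  ]
}}

```text
time_s: 2.15
ee_pos: [0.4689, -0.1511, 0.2325]
eef_rot: [1.0, 0.03, -0.0, -0.0]
ft_force: [-0.7, 0.6, -0.4]
gripper_width: 0.998
grasp_force: 0.0
```

Run:
```python
from h import *
im=grab_frame("wrist");cv2.imwrite("pics/w2.png",im[:,:,::-1]);P=camera_params("wrist")
import pickle;pickle.dump(P,open("w2.pkl","wb"));s=state();print(s["ee_pos"],s["eef_rot"],np.round(P["pose"],3))
```

```text
[ 0.46887593 -0.15113332  0.23248552] [ 9.99510529e-01  3.12836173e-02 -1.70819343e-04 -9.74597387e-05] [[ 0.064 -0.96  -0.272  0.545]
 [-0.998 -0.062 -0.016 -0.146]
 [-0.001  0.272 -0.962  0.385]
 [ 0.     0.     0.     1.   ]]
```

View pics/w2.png

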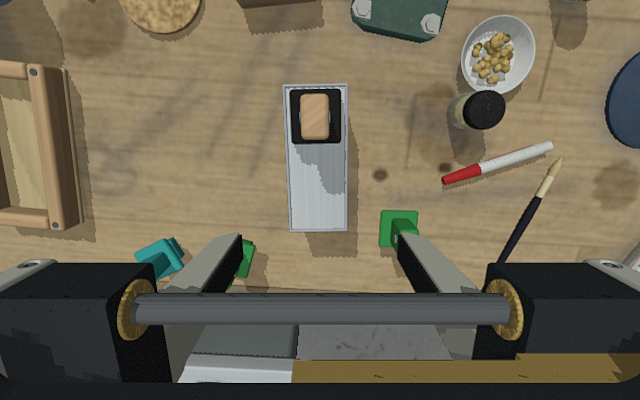

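Run:
```python
from h import *
import pickle;P=pickle.load(open("w2.pkl","rb"))
c=[ray("wrist",u,v,.078,P)*1000 for u,v in[(284,85),(347,84),(347,230),(290,232)]]
print(np.round(c),np.mean(c,0))
for u,v,z in[(380,210,.082),(417,210,.082),(380,246,.082),(417,246,.04),(380,246,.04),(34,71,.036),(55,225,.036),(302,93,.15),(326,93,.15),(302,120,.15)]: print(u,v,np.round(ray("wrist",u,v,z,P)*1000))
```

```text
[[ 570. -110.   78.]
 [ 575. -170.   78.]
 [ 426. -184.   78.]
 [ 420. -121.   78.]] [ 497.61809905 -146.3704475    78.        ]
380 210 [ 452. -216.   82.]
417 210 [ 455. -255.   82.]
380 246 [ 411. -221.   82.]
417 246 [ 396. -277.   40.]
380 246 [ 393. -231.   40.]
34 71 [571. 164.  36.]
55 225 [393. 173.  36.]
302 93 [ 559. -132.  150.]
326 93 [ 561. -150.  150.]
302 120 [ 540. -133.  150.]
```

The tin's top corners are at (284,85), (347,84), (347,230) and (290,232), giving a centre of about (498,−147) mm. The green look-alike near (398,228) clears the finger. I'll descend a little towards own x −26 and grip.

Request:
{"api": "servo_tool", "payload": {
  "steps": [
    {"dx": 0.09,"dy": -0.1,"dz": 0.7,"wx": 0,"wy": 0,"wz": 0,"hand": -0.8},
    {"dx": 0,"dy": 0,"dz": 0.9,"wx": 0,"wy": 0,"wz": 0,"hand": -0.8},
    {"dx": 0,"dy": 0,"dz": 0.9,"wx": 0,"wy": 0,"wz": 0,"hand": -0.8},
    {"dx": 0,"dy": 0,"dz": 0.9,"wx": 0,"wy": 0,"wz": 0,"hand": -0.8},
    {"dx": 0,"dy": 0,"dz": 0.9,"wx": 0,"wy": 0,"wz": 0,"hand": -0.8},
    {"dx": 0,"dy": 0,"dz": 0.9,"wx": 0,"wy": 0,"wz": 0,"hand": -0.8},
    {"dx": 0,"dy": 0,"dz": 0.5,"wx": 0,"wy": 0,"wz": 0,"hand": -0.8},
    {"dx": 0,"dy": 0,"dz": 0.2,"wx": 0,"wy": 0,"wz": 0,"hand": -0.8},
    {"dx": 0,"dy": 0,"dz": 0,"wx": 0,"wy": 0,"wz": 0,"hand": -0.8},
    {"dx": 0,"dy": 0,"dz": 0,"wx": 0,"wy": 0,"wz": 0,"hand": 0.2},
    {"dx": 0,"dy": 0,"dz": 0,"wx": 0,"wy": 0,"wz": 0,"hand": 0.2},
    {"dx": 0,"dy": 0,"dz": 0,"wx": 0,"wy": 0,"wz": 0,"hand": 0.2}
  ],
  "force": 40
}}

```text
time_s: 3.2
ee_pos: [0.4721, -0.1483, 0.0567]
eef_rot: [0.999, 0.032, 0.001, 0.0]
ft_force: [0.6, 0.8, -1.4]
gripper_width: 0.733
grasp_force: 0.0
```

Request:
{"api": "servo_tool", "payload": {
  "steps": [
    {"dx": 0,"dy": 0,"dz": 0,"wx": 0,"wy": 0,"wz": 0,"hand": 0.2},
    {"dx": 0,"dy": 0,"dz": 0,"wx": 0,"wy": 0,"wz": 0,"hand": 0.2},
    {"dx": 0,"dy": 0,"dz": 0,"wx": 0,"wy": 0,"wz": 0,"hand": 0.2},
    {"dx": 0,"dy": 0,"dz": 0,"wx": 0,"wy": 0,"wz": 0,"hand": 0.2}
  ]
}}

```text
time_s: 3.53
ee_pos: [0.472, -0.1482, 0.0565]
eef_rot: [0.999, 0.033, 0.001, 0.0]
ft_force: [-1.6, 0.5, 7.6]
gripper_width: 0.662
grasp_force: 40.0
```

Request:
{"api": "servo_tool", "payload": {
  "steps": [
    {"dx": 0,"dy": 0,"dz": -0.1,"wx": 0,"wy": 0,"wz": 0,"hand": 0.2},
    {"dx": 0,"dy": 0,"dz": -0.3,"wx": 0,"wy": 0,"wz": 0,"hand": 0.2},
    {"dx": 0,"dy": 0,"dz": -0.6,"wx": 0,"wy": 0,"wz": 0,"hand": 0.2},
    {"dx": 0,"dy": 0,"dz": -0.6,"wx": 0,"wy": 0,"wz": 0,"hand": 0.2},
    {"dx": 0,"dy": 0,"dz": -0.6,"wx": 0,"wy": 0,"wz": 0,"hand": 0.2},
    {"dx": 0,"dy": 0,"dz": -0.6,"wx": 0,"wy": 0,"wz": 0,"hand": 0.2},
    {"dx": 0,"dy": 0,"dz": -0.6,"wx": 0,"wy": 0,"wz": 0,"hand": 0.2},
    {"dx": 0,"dy": 0,"dz": -0.4,"wx": 0,"wy": 0,"wz": 0,"hand": 0.2},
    {"dx": 0,"dy": 0,"dz": -0.2,"wx": 0,"wy": 0,"wz": 0,"hand": 0.2},
    {"dx": 0,"dy": 0,"dz": 0,"wx": 0,"wy": 0,"wz": 0,"hand": 0.2}
  ],
  "force": 50
}}

```text
time_s: 4.37
ee_pos: [0.4715, -0.148, 0.1766]
eef_rot: [0.999, 0.032, 0.0, 0.0]
ft_force: [0.6, -0.3, -9.0]
gripper_width: 0.664
grasp_force: 49.9
```

Run:
```python
from h import *
im=grab_frame("wrist");cv2.imwrite("pics/w3.png",im[:,:,::-1]);P=camera_params("wrist")
b=grab_frame("side");cv2.imwrite("pics/s3.png",b[:,:,::-1])
import pickle;pickle.dump(P,open("w3.pkl","wb"));s=state();print(s["ee_pos"],s["eef_rot"],s["ft_force"],s["gripper_width"],s["time_s"])
B=b[80:280,220:440,::-1]
cv2.imwrite("pics/c3.png",np.hstack([cv2.resize(B,(440,400),interpolation=3),im[40:240,200:380,::-1].repeat(2,0).repeat(2,1)]))
```

```text
[ 0.47089323 -0.14776628  0.17499209] [ 9.99478410e-01  3.22864163e-02 -6.42386237e-04 -2.87482495e-04] [ 0.4466311  -0.6322377  -8.90744548] 0.6640994458825592 4.4667
```

View pics/c3.png

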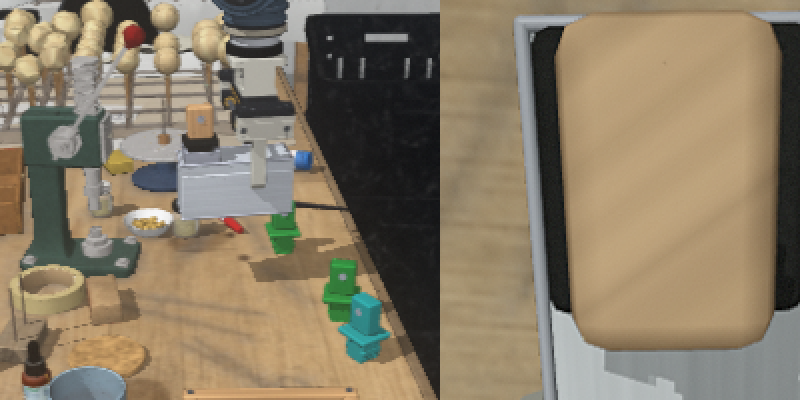

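Run:
```python
from h import *
import pickle;P=pickle.load(open("w3.pkl","rb"))
from scipy.spatial.transform import Rotation as R
s=state();r=R.from_quat(s["eef_rot"])
t=np.array([.47089,-.14777,.17499])
for u,v,z in[(257.5,130,.2685),(370,130,.2685),(313.8,46,.2685),(313.8,214,.2685),(258,55,.1965),(252,190,.1965)]: print(np.round(r.inv().apply(ray("w",u,v,z,P)-t)*1000,1))
```

```text
[ 73.1 -12.  -93.6]
[ 73.2   9.8 -93.6]
[ 88.   -1.  -93.6]
[ 56.   -1.2 -93.6]
[ 99.3 -24.8 -21.6]
[ 43.4 -30.6 -21.5]
```

The side view shows the tin lifted level with the stopper seated, and the wrist crop shows the grip centre at about (314,130). That puts the tin centre about 27 mm ahead of the TCP.

Request:
{"api": "servo_tool", "payload": {
  "steps": [
    {"dx": 0,"dy": -0.3,"dz": 0,"wx": 0,"wy": 0,"wz": 0,"hand": 0.2},
    {"dx": 0,"dy": -0.6,"dz": 0,"wx": 0,"wy": 0,"wz": 0,"hand": 0.2},
    {"dx": 0,"dy": -0.8,"dz": 0,"wx": 0,"wy": 0,"wz": 0,"hand": 0.2},
    {"dx": 0,"dy": -0.8,"dz": 0,"wx": 0,"wy": 0,"wz": 0,"hand": 0.2},
    {"dx": 0,"dy": -0.8,"dz": 0,"wx": 0,"wy": 0,"wz": 0,"hand": 0.2},
    {"dx": 0,"dy": -0.8,"dz": 0,"wx": 0,"wy": 0,"wz": 0,"hand": 0.2},
    {"dx": 0,"dy": -0.8,"dz": 0,"wx": 0,"wy": 0,"wz": 0,"hand": 0.2},
    {"dx": 0,"dy": -0.8,"dz": 0,"wx": 0,"wy": 0,"wz": 0,"hand": 0.2},
    {"dx": 0,"dy": -0.8,"dz": 0,"wx": 0,"wy": 0,"wz": 0,"hand": 0.2},
    {"dx": 0,"dy": -0.8,"dz": 0,"wx": 0,"wy": 0,"wz": 0,"hand": 0.2},
    {"dx": 0,"dy": -0.8,"dz": 0,"wx": 0,"wy": 0,"wz": 0,"hand": 0.2},
    {"dx": 0,"dy": -0.8,"dz": 0,"wx": 0,"wy": 0,"wz": 0,"hand": 0.2}
  ]
}}

```text
time_s: 5.47
ee_pos: [0.4531, 0.1199, 0.1747]
eef_rot: [0.999, 0.032, -0.001, 0.0]
ft_force: [0.8, 0.7, -8.9]
gripper_width: 0.663
grasp_force: 49.9
```

Request:
{"api": "servo_tool", "payload": {
  "steps": [
    {"dx": 0.1,"dy": -0.8,"dz": 0,"wx": 0,"wy": 0,"wz": 0,"hand": 0.2},
    {"dx": 0.1,"dy": -0.7,"dz": 0,"wx": 0,"wy": 0,"wz": 0,"hand": 0.2},
    {"dx": 0.1,"dy": -0.5,"dz": 0,"wx": 0,"wy": 0,"wz": 0,"hand": 0.2},
    {"dx": 0.03,"dy": -0.29,"dz": 0,"wx": 0,"wy": 0,"wz": 0,"hand": 0.2},
    {"dx": 0,"dy": 0,"dz": 0,"wx": 0,"wy": 0,"wz": 0.4,"hand": 0.2},
    {"dx": 0,"dy": 0,"dz": 0,"wx": 0,"wy": 0,"wz": 0.44,"hand": 0.2},
    {"dx": 0,"dy": 0,"dz": 0,"wx": 0,"wy": 0,"wz": 0.4,"hand": 0.2},
    {"dx": 0,"dy": 0,"dz": 0,"wx": 0,"wy": 0,"wz": 0,"hand": 0.2},
    {"dx": 0,"dy": 0,"dz": 0,"wx": 0,"wy": 0,"wz": 0,"hand": 0.2},
    {"dx": 0,"dy": 0,"dz": 0,"wx": 0,"wy": 0,"wz": 0,"hand": 0.2}
  ]
}}

```text
time_s: 6.3
ee_pos: [0.4594, 0.1875, 0.1753]
eef_rot: [1.0, -0.021, -0.0, 0.0]
ft_force: [-0.6, 0.5, -9.3]
gripper_width: 0.666
grasp_force: 49.9
```

Run:
```python
from h import *
im=grab_frame("wrist");P=camera_params("wrist")
b=grab_frame("side");cv2.imwrite("pics/s4.png",b[:,:,::-1]);cv2.imwrite("pics/w4.png",im[:,:,::-1])
import pickle;pickle.dump(P,open("w4.pkl","wb"));s=state();print(s["ee_pos"],s["eef_rot"],s["ft_force"],s["gripper_width"],s["time_s"])
cv2.imwrite("pics/c4.png",np.hstack([cv2.resize(b[150:350,270:450,::-1],(360,400),interpolation=3),im[0:200,200:420,::-1].repeat(2,0).repeat(2,1)]))
```

```text
[0.45959558 0.18753689 0.17550335] [ 9.99768114e-01 -2.15336107e-02 -1.46598561e-04  3.40832654e-05] [-0.40962614 -0.68241123 -8.75721998] 0.6624793778943421 6.4
```

View pics/c4.png

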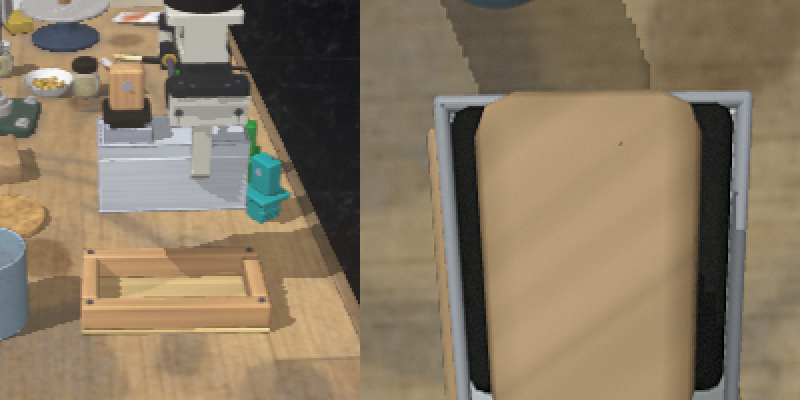

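The side crop shows the tin still about 24 mm short of the frame in y (I undersummed the rows). I'll correct that and come down to just above the walls.

Request:
{"api": "servo_tool", "payload": {
  "steps": [
    {"dx": -0.05,"dy": -0.4,"dz": 0,"wx": 0,"wy": 0,"wz": 0,"hand": 0.2},
    {"dx": -0.05,"dy": -0.4,"dz": 0,"wx": 0,"wy": 0,"wz": 0,"hand": 0.2},
    {"dx": 0,"dy": 0,"dz": 0.3,"wx": 0,"wy": 0,"wz": 0,"hand": 0.2},
    {"dx": 0,"dy": 0,"dz": 0.5,"wx": 0,"wy": 0,"wz": 0,"hand": 0.2},
    {"dx": 0,"dy": 0,"dz": 0.6,"wx": 0,"wy": 0,"wz": 0,"hand": 0.2},
    {"dx": 0,"dy": 0,"dz": 0.5,"wx": 0,"wy": 0,"wz": 0,"hand": 0.2},
    {"dx": 0,"dy": 0,"dz": 0.4,"wx": 0,"wy": 0,"wz": 0,"hand": 0.2},
    {"dx": 0,"dy": 0,"dz": 0.1,"wx": 0,"wy": 0,"wz": 0,"hand": 0.2},
    {"dx": 0,"dy": 0,"dz": 0,"wx": 0,"wy": 0,"wz": 0,"hand": 0.2},
    {"dx": 0,"dy": 0,"dz": 0,"wx": 0,"wy": 0,"wz": 0,"hand": 0.2},
    {"dx": 0,"dy": 0,"dz": 0,"wx": 0,"wy": 0,"wz": 0,"hand": 0.2}
  ]
}}

```text
time_s: 7.32
ee_pos: [0.4582, 0.2121, 0.1044]
eef_rot: [1.0, -0.022, 0.001, -0.0]
ft_force: [-0.6, -0.4, -8.0]
gripper_width: 0.664
grasp_force: 49.9
```

Run:
```python
from h import *
a=grab_frame("scene")
b=grab_frame("side");s=state();print(s["ee_pos"],s["eef_rot"],s["ft_force"],s["time_s"])
A=cv2.resize(a[140:230,190:290,::-1],(400,360),interpolation=3);B=cv2.resize(b[215:305+20,300:420,::-1],(393,360),interpolation=3)
cv2.imwrite("pics/c5.png",np.hstack([B,A]))
```

```text
[0.4581498  0.21193153 0.10435951] [ 9.99762762e-01 -2.17703847e-02  6.42177054e-04 -2.38581475e-04] [-0.26269892 -0.18859465 -9.32855752] 7.4167
```

View pics/c5.png

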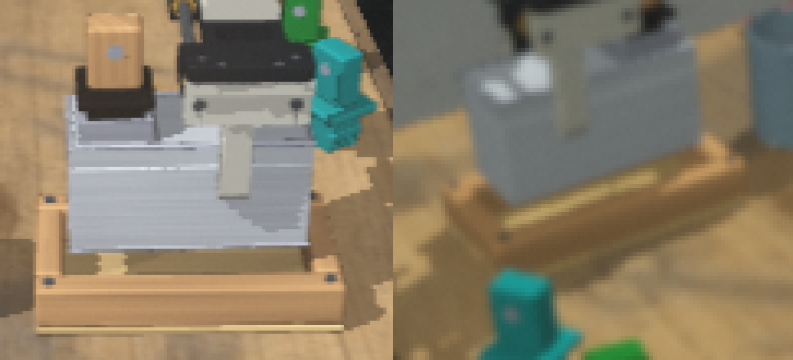

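Run:
```python
from h import *
f=lambda x,y,z:np.round(ray("side",300+x/3.275-.3,215+y/3.273-.3,z)*1000,1)
print("tin",f(68,251,.048),f(310,246,.048))
print("screws",[f(*p,.036) for p in[(49,199),(49,282),(329,277),(315,197)]])
print("tin top",f(68,148,.126),f(312,148,.126))
g=lambda x,y,z:np.round(ray("scene",190+x/4-.37,140+y/4-.37,z)*1000,1)
print("sc tin",[g(*p,.048) for p in[(514,-0+207)]and[(514-393,205),(700-393,158)]])
print("sc screws",[g(*p,.036) for p in[(452-393,185),(502-393,238),(742-393,165),(710-393,140)]])
```

```text
tin [560.  236.5  48. ] [407.5 241.   48. ]
screws [array([569.5, 162.3,  36. ]), array([572.8, 251.4,  36. ]), array([398. , 257.4,  36. ]), array([390.1, 171.8,  36. ])]
tin top [559.  237.9 126. ] [412.  247.8 126. ]
sc tin [array([413.1, 185.4,  48. ]), array([546.1, 160.5,  48. ])]
sc screws [array([398.9, 258.9,  36. ]), array([395.1, 170.4,  36. ]), array([574.9, 151. ,  36. ]), array([577.5, 198.4,  36. ])]
```

The tin's near lower edge at crop (68,250)–(310,245) sits centred over the frame within about 1–2 mm, so I'm lowering it while watching the force.

Request:
{"api": "servo_tool", "payload": {
  "steps": [
    {"dx": 0,"dy": 0,"dz": 0.1,"wx": 0,"wy": 0,"wz": 0,"hand": 0.2},
    {"dx": 0,"dy": 0,"dz": 0.15,"wx": 0,"wy": 0,"wz": 0,"hand": 0.2},
    {"dx": 0,"dy": 0,"dz": 0.15,"wx": 0,"wy": 0,"wz": 0,"hand": 0.2},
    {"dx": 0,"dy": 0,"dz": 0.15,"wx": 0,"wy": 0,"wz": 0,"hand": 0.2},
    {"dx": 0,"dy": 0,"dz": 0.15,"wx": 0,"wy": 0,"wz": 0,"hand": 0.2},
    {"dx": 0,"dy": 0,"dz": 0,"wx": 0,"wy": 0,"wz": 0,"hand": 0.2}
  ]
}}

```text
time_s: 7.92
ee_pos: [0.4572, 0.2115, 0.0815]
eef_rot: [1.0, -0.022, -0.001, 0.0]
ft_force: [-0.7, 0.0, -9.0]
gripper_width: 0.663
grasp_force: 49.9
```

Request:
{"api": "servo_tool", "payload": {
  "steps": [
    {"dx": 0,"dy": 0,"dz": 0.15,"wx": 0,"wy": 0,"wz": 0,"hand": 0.2},
    {"dx": 0,"dy": 0,"dz": 0.15,"wx": 0,"wy": 0,"wz": 0,"hand": 0.2},
    {"dx": 0,"dy": 0,"dz": 0.15,"wx": 0,"wy": 0,"wz": 0,"hand": 0.2},
    {"dx": 0,"dy": 0,"dz": 0.1,"wx": 0,"wy": 0,"wz": 0,"hand": 0.2},
    {"dx": 0,"dy": 0,"dz": 0.05,"wx": 0,"wy": 0,"wz": 0,"hand": 0.2},
    {"dx": 0,"dy": 0,"dz": 0,"wx": 0,"wy": 0,"wz": 0,"hand": 0.2},
    {"dx": 0,"dy": 0,"dz": 0,"wx": 0,"wy": 0,"wz": 0,"hand": 0.2}
  ]
}}

```text
time_s: 8.5
ee_pos: [0.4578, 0.2117, 0.0646]
eef_rot: [1.0, -0.022, -0.0, 0.0]
ft_force: [-0.3, 0.7, -8.5]
gripper_width: 0.662
grasp_force: 49.9
```

Inside the frame with no contact yet; the last 2 mm, then release.

Request:
{"api": "servo_tool", "payload": {
  "steps": [
    {"dx": 0,"dy": 0,"dz": 0.05,"wx": 0,"wy": 0,"wz": 0,"hand": 0.2},
    {"dx": 0,"dy": 0,"dz": 0.03,"wx": 0,"wy": 0,"wz": 0,"hand": 0.2},
    {"dx": 0,"dy": 0,"dz": 0,"wx": 0,"wy": 0,"wz": 0,"hand": 0.2},
    {"dx": 0,"dy": 0,"dz": 0,"wx": 0,"wy": 0,"wz": 0,"hand": 0.2}
  ]
}}

```text
time_s: 8.83
ee_pos: [0.4578, 0.2118, 0.0625]
eef_rot: [1.0, -0.022, 0.0, -0.0]
ft_force: [-2.5, -0.7, -1.8]
gripper_width: 0.665
grasp_force: 49.9
```

Request:
{"api": "servo_tool", "payload": {
  "steps": [
    {"dx": 0,"dy": 0,"dz": 0,"wx": 0,"wy": 0,"wz": 0,"hand": -0.7},
    {"dx": 0,"dy": 0,"dz": 0,"wx": 0,"wy": 0,"wz": 0,"hand": -0.7},
    {"dx": 0,"dy": 0,"dz": 0,"wx": 0,"wy": 0,"wz": 0,"hand": -0.7},
    {"dx": 0,"dy": 0,"dz": 0,"wx": 0,"wy": 0,"wz": 0,"hand": -0.7},
    {"dx": 0,"dy": 0,"dz": -0.5,"wx": 0,"wy": 0,"wz": 0,"hand": -0.7},
    {"dx": 0,"dy": 0,"dz": -0.8,"wx": 0,"wy": 0,"wz": 0,"hand": -0.7},
    {"dx": 0,"dy": 0,"dz": -0.9,"wx": 0,"wy": 0,"wz": 0,"hand": -0.7},
    {"dx": 0,"dy": 0,"dz": -0.9,"wx": 0,"wy": 0,"wz": 0,"hand": -0.7},
    {"dx": 0,"dy": 0,"dz": -0.9,"wx": 0,"wy": 0,"wz": 0,"hand": -0.7},
    {"dx": 0,"dy": 0,"dz": -0.8,"wx": 0,"wy": 0,"wz": 0,"hand": -0.7},
    {"dx": 0,"dy": 0,"dz": -0.4,"wx": 0,"wy": 0,"wz": 0,"hand": -0.7},
    {"dx": 0,"dy": 0,"dz": 0,"wx": 0,"wy": 0,"wz": 0,"hand": -0.7}
  ]
}}

```text
time_s: 9.83
ee_pos: [0.459, 0.2122, 0.2211]
eef_rot: [1.0, -0.022, 0.003, -0.001]
ft_force: [-0.3, 0.1, 1.1]
gripper_width: 0.849
grasp_force: 0.0
```

Run:
```python
from h import *
im=grab_frame("wrist");P=camera_params("wrist")
b=grab_frame("side")
import pickle;pickle.dump(P,open("w6.pkl","wb"));s=state();print(s["ee_pos"],s["eef_rot"],s["time_s"])
cv2.imwrite("pics/c6.png",np.hstack([cv2.resize(b[180:320,290:430,::-1],(400,400),interpolation=3),im[20:220,220:420,::-1].repeat(2,0).repeat(2,1)]))
```

```text
[0.45769976 0.21169521 0.21795538] [ 9.99761621e-01 -2.18324011e-02  2.04020433e-04 -7.23197903e-05] 9.9333
```

View pics/c6.png

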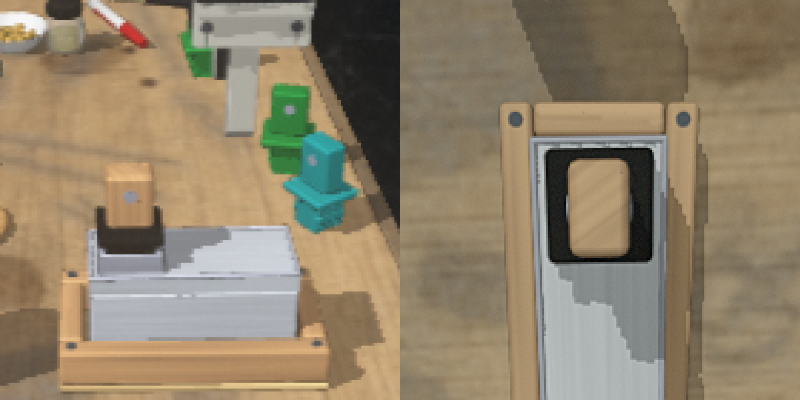

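The tin sits down in the frame. The wrist crop shows the grip's top face at x 303–335, y 98–149 px.

Run:
```python
from h import *
import pickle;P=pickle.load(open("w6.pkl","rb"))
from scipy.spatial.transform import Rotation as R
r=R.from_quat(state()["eef_rot"]);t=state()["ee_pos"];print(t)
for u,v in[(303.5,123),(335,123),(319,98.5),(319,148.5)]: print(np.round(r.inv().apply(ray("w",u,v,.156,P)-t)*1000,1))
```

```text
[0.45769976 0.21169521 0.21795538]
[ 71.3 -11.8  62. ]
[71.3 10.1 62. ]
[87.5 -1.  62. ]
[53.7 -1.  62. ]
```

Request:
{"api": "servo_tool", "payload": {
  "steps": [
    {"dx": 0.5,"dy": -0.03,"dz": 0,"wx": 0,"wy": 0,"wz": 0,"hand": -0.3},
    {"dx": 0.8,"dy": 0,"dz": 0,"wx": 0,"wy": 0,"wz": 0,"hand": -0.3},
    {"dx": 0.7,"dy": 0,"dz": 0,"wx": 0,"wy": 0,"wz": 0,"hand": -0.3},
    {"dx": 0.37,"dy": 0,"dz": 0,"wx": 0,"wy": 0,"wz": 0,"hand": -0.3},
    {"dx": 0,"dy": 0,"dz": 0.3,"wx": 0,"wy": 0,"wz": 0,"hand": -0.3},
    {"dx": 0,"dy": 0,"dz": 0.7,"wx": 0,"wy": 0,"wz": 0,"hand": -0.3},
    {"dx": 0,"dy": 0,"dz": 0.7,"wx": 0,"wy": 0,"wz": 0,"hand": -0.3},
    {"dx": 0,"dy": 0,"dz": 0.6,"wx": 0,"wy": 0,"wz": 0,"hand": -0.3},
    {"dx": 0,"dy": 0,"dz": 0.4,"wx": 0,"wy": 0,"wz": 0,"hand": -0.3},
    {"dx": 0,"dy": 0,"dz": 0.2,"wx": 0,"wy": 0,"wz": 0,"hand": -0.3},
    {"dx": 0,"dy": 0,"dz": 0,"wx": 0,"wy": 0,"wz": 0,"hand": -0.3},
    {"dx": 0,"dy": 0,"dz": 0,"wx": 0,"wy": 0,"wz": 0,"hand": -0.3}
  ]
}}

```text
time_s: 10.93
ee_pos: [0.5288, 0.2096, 0.1313]
eef_rot: [1.0, -0.022, -0.0, 0.0]
ft_force: [0.2, 0.4, -0.2]
gripper_width: 0.649
grasp_force: 0.0
```

Request:
{"api": "servo_tool", "payload": {
  "steps": [
    {"dx": 0,"dy": 0,"dz": 0,"wx": 0,"wy": 0,"wz": 0,"hand": 0.7},
    {"dx": 0,"dy": 0,"dz": 0,"wx": 0,"wy": 0,"wz": 0,"hand": 0.7},
    {"dx": 0,"dy": 0,"dz": 0,"wx": 0,"wy": 0,"wz": 0,"hand": 0.7},
    {"dx": 0,"dy": 0,"dz": 0,"wx": 0,"wy": 0,"wz": 0,"hand": 0.7},
    {"dx": 0,"dy": 0,"dz": 0,"wx": 0,"wy": 0,"wz": 0,"hand": 0.7},
    {"dx": 0,"dy": 0,"dz": 0,"wx": 0,"wy": 0,"wz": 0,"hand": 0.7}
  ],
  "force": 40
}}

```text
time_s: 11.43
ee_pos: [0.5289, 0.2095, 0.1314]
eef_rot: [1.0, -0.022, 0.0, -0.0]
ft_force: [0.4, 0.2, 0.2]
gripper_width: 0.272
grasp_force: 0.0
```

Request:
{"api": "servo_tool", "payload": {
  "steps": [
    {"dx": 0,"dy": 0,"dz": 0,"wx": 0,"wy": 0,"wz": 0,"hand": 0.8},
    {"dx": 0,"dy": 0,"dz": 0,"wx": 0,"wy": 0,"wz": 0,"hand": 0.8},
    {"dx": 0,"dy": 0,"dz": 0,"wx": 0,"wy": 0,"wz": 0,"hand": 0.8},
    {"dx": 0,"dy": 0,"dz": 0,"wx": 0,"wy": 0,"wz": 0,"hand": 0.8}
  ]
}}

```text
time_s: 11.77
ee_pos: [0.5289, 0.2096, 0.1313]
eef_rot: [1.0, -0.022, 0.0, -0.0]
ft_force: [-0.8, 0.6, 2.2]
gripper_width: 0.236
grasp_force: 39.9
```

Request:
{"api": "servo_tool", "payload": {
  "steps": [
    {"dx": -0.05,"dy": 0,"dz": 0,"wx": 0,"wy": 0.4,"wz": 0,"hand": 0.8},
    {"dx": -0.05,"dy": 0,"dz": -0.005,"wx": 0,"wy": 0.4,"wz": 0,"hand": 0.8},
    {"dx": -0.05,"dy": 0,"dz": -0.005,"wx": 0,"wy": 0.4,"wz": 0,"hand": 0.8},
    {"dx": -0.05,"dy": 0,"dz": -0.005,"wx": 0,"wy": 0.4,"wz": 0,"hand": 0.8}
  ]
}}

```text
time_s: 12.1
ee_pos: [0.5226, 0.2097, 0.131]
eef_rot: [0.997, -0.022, 0.07, 0.002]
ft_force: [1.0, -0.5, -3.6]
gripper_width: 0.238
grasp_force: 39.9
```

Request:
{"api": "servo_tool", "payload": {
  "steps": [
    {"dx": 0.05,"dy": 0,"dz": -0.006,"wx": 0,"wy": -0.4,"wz": 0,"hand": 0.8},
    {"dx": 0.05,"dy": 0,"dz": -0.006,"wx": 0,"wy": -0.4,"wz": 0,"hand": 0.8},
    {"dx": 0.05,"dy": 0,"dz": -0.006,"wx": 0,"wy": -0.4,"wz": 0,"hand": 0.8},
    {"dx": 0.05,"dy": 0,"dz": -0.006,"wx": 0,"wy": -0.4,"wz": 0,"hand": 0.8},
    {"dx": 0.05,"dy": 0,"dz": -0.006,"wx": 0,"wy": -0.4,"wz": 0,"hand": 0.8},
    {"dx": 0.05,"dy": 0,"dz": -0.006,"wx": 0,"wy": -0.4,"wz": 0,"hand": 0.8},
    {"dx": 0.05,"dy": 0,"dz": -0.006,"wx": 0,"wy": -0.4,"wz": 0,"hand": 0.8},
    {"dx": 0.05,"dy": 0,"dz": -0.006,"wx": 0,"wy": -0.4,"wz": 0,"hand": 0.8}
  ]
}}

```text
time_s: 12.77
ee_pos: [0.5344, 0.2091, 0.1323]
eef_rot: [0.997, -0.022, -0.071, -0.001]
ft_force: [-0.3, -0.3, -5.8]
gripper_width: 0.233
grasp_force: 39.9
```

Request:
{"api": "servo_tool", "payload": {
  "steps": [
    {"dx": -0.05,"dy": 0,"dz": -0.006,"wx": 0,"wy": 0.4,"wz": 0,"hand": 0.8},
    {"dx": -0.05,"dy": 0,"dz": -0.006,"wx": 0,"wy": 0.4,"wz": 0,"hand": 0.8},
    {"dx": -0.05,"dy": 0,"dz": -0.006,"wx": 0,"wy": 0.4,"wz": 0,"hand": 0.8},
    {"dx": -0.05,"dy": 0,"dz": -0.006,"wx": 0,"wy": 0.4,"wz": 0,"hand": 0.8},
    {"dx": -0.05,"dy": 0,"dz": -0.006,"wx": 0,"wy": 0.4,"wz": 0,"hand": 0.8},
    {"dx": -0.05,"dy": 0,"dz": -0.006,"wx": 0,"wy": 0.4,"wz": 0,"hand": 0.8},
    {"dx": -0.05,"dy": 0,"dz": -0.006,"wx": 0,"wy": 0.4,"wz": 0,"hand": 0.8},
    {"dx": -0.05,"dy": 0,"dz": -0.006,"wx": 0,"wy": 0.4,"wz": 0,"hand": 0.8}
  ]
}}

```text
time_s: 13.43
ee_pos: [0.5218, 0.2095, 0.1337]
eef_rot: [0.997, -0.022, 0.069, 0.002]
ft_force: [-0.4, 0.4, -6.4]
gripper_width: 0.233
grasp_force: 39.9
```

Run:
```python
from h import *
b=grab_frame("side");s=state();print(s["ee_pos"],s["eef_rot"],s["ft_force"],s["time_s"])
cv2.imwrite("pics/c7.png",cv2.resize(b[200:320,300:420,::-1],(480,480),interpolation=3))
```

```text
[0.52149317 0.20965295 0.13381345] [ 0.99726047 -0.02172923  0.07068295  0.00182057] [ 1.97649356  0.84162662 -4.91934895] 13.4833
```

View pics/c7.png

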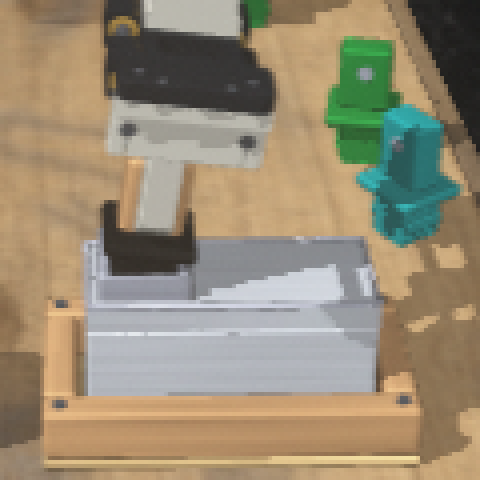

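The side crop shows the tin still down in the frame (lower front edge behind the near wall, level) with the stopper tilted 8° and rising. I've now viewed 11 pictures, one over the limit of 10, so I'll check numerically from here. I continue rocking with a small pull.

Request:
{"api": "servo_tool", "payload": {
  "steps": [
    {"dx": 0.067,"dy": 0,"dz": -0.008,"wx": 0,"wy": -0.53,"wz": 0,"hand": 0.8},
    {"dx": 0.067,"dy": 0,"dz": -0.008,"wx": 0,"wy": -0.53,"wz": 0,"hand": 0.8},
    {"dx": 0.067,"dy": 0,"dz": -0.008,"wx": 0,"wy": -0.53,"wz": 0,"hand": 0.8},
    {"dx": 0.067,"dy": 0,"dz": -0.008,"wx": 0,"wy": -0.53,"wz": 0,"hand": 0.8},
    {"dx": 0.067,"dy": 0,"dz": -0.008,"wx": 0,"wy": -0.53,"wz": 0,"hand": 0.8},
    {"dx": 0.067,"dy": 0,"dz": -0.008,"wx": 0,"wy": -0.53,"wz": 0,"hand": 0.8},
    {"dx": -0.067,"dy": 0,"dz": -0.008,"wx": 0,"wy": 0.53,"wz": 0,"hand": 0.8},
    {"dx": -0.067,"dy": 0,"dz": -0.008,"wx": 0,"wy": 0.53,"wz": 0,"hand": 0.8},
    {"dx": -0.067,"dy": 0,"dz": -0.008,"wx": 0,"wy": 0.53,"wz": 0,"hand": 0.8},
    {"dx": -0.067,"dy": 0,"dz": -0.008,"wx": 0,"wy": 0.53,"wz": 0,"hand": 0.8},
    {"dx": -0.067,"dy": 0,"dz": -0.008,"wx": 0,"wy": 0.53,"wz": 0,"hand": 0.8},
    {"dx": -0.067,"dy": 0,"dz": -0.008,"wx": 0,"wy": 0.53,"wz": 0,"hand": 0.8}
  ]
}}

```text
time_s: 14.48
ee_pos: [0.5219, 0.2096, 0.1373]
eef_rot: [0.997, -0.022, 0.069, 0.002]
ft_force: [-0.1, 0.4, -6.1]
gripper_width: 0.233
grasp_force: 39.9
```

Request:
{"api": "servo_tool", "payload": {
  "steps": [
    {"dx": 0.067,"dy": 0,"dz": -0.008,"wx": 0,"wy": -0.53,"wz": 0,"hand": 0.8},
    {"dx": 0.067,"dy": 0,"dz": -0.008,"wx": 0,"wy": -0.53,"wz": 0,"hand": 0.8},
    {"dx": 0.067,"dy": 0,"dz": -0.008,"wx": 0,"wy": -0.53,"wz": 0,"hand": 0.8},
    {"dx": 0.067,"dy": 0,"dz": -0.008,"wx": 0,"wy": -0.53,"wz": 0,"hand": 0.8},
    {"dx": 0.067,"dy": 0,"dz": -0.008,"wx": 0,"wy": -0.53,"wz": 0,"hand": 0.8},
    {"dx": 0.067,"dy": 0,"dz": -0.008,"wx": 0,"wy": -0.53,"wz": 0,"hand": 0.8},
    {"dx": -0.067,"dy": 0,"dz": -0.008,"wx": 0,"wy": 0.53,"wz": 0,"hand": 0.8},
    {"dx": -0.067,"dy": 0,"dz": -0.008,"wx": 0,"wy": 0.53,"wz": 0,"hand": 0.8},
    {"dx": -0.067,"dy": 0,"dz": -0.008,"wx": 0,"wy": 0.53,"wz": 0,"hand": 0.8},
    {"dx": -0.067,"dy": 0,"dz": -0.008,"wx": 0,"wy": 0.53,"wz": 0,"hand": 0.8},
    {"dx": -0.067,"dy": 0,"dz": -0.008,"wx": 0,"wy": 0.53,"wz": 0,"hand": 0.8},
    {"dx": -0.067,"dy": 0,"dz": -0.008,"wx": 0,"wy": 0.53,"wz": 0,"hand": 0.8}
  ]
}}

```text
time_s: 15.48
ee_pos: [0.5218, 0.2096, 0.1407]
eef_rot: [0.997, -0.022, 0.069, 0.002]
ft_force: [-1.0, -0.9, -5.3]
gripper_width: 0.233
grasp_force: 39.9
```

```bash
cat > chk.py <<'E'
from h import *
b=grab_frame("side")[:,:,::-1];s=state();print(s["ee_pos"],s["eef_rot"],s["ft_force"],s["time_s"])
g=lambda a:cv2.cvtColor(a,cv2.COLOR_BGR2GRAY)
ref=g(cv2.resize(cv2.imread("pics/c7.png"),(120,120),interpolation=cv2.INTER_AREA)).astype(np.float32)
cur=g(np.ascontiguousarray(b[200:320,300:420])).astype(np.float32)
# tin front face incl. left/right and seam edges; then fixed frame for comparison
for n,(x0,x1,y0,y1) in {"tinR":(70,97,68,97),"tinL":(18,45,70,97),"frame":(8,106,98,117)}.items():
    T=cv2.resize(ref[y0:y1,x0:x1],None,fx=8,fy=8,interpolation=3);I=cv2.resize(cur[y0-4:y1+4,x0-4:x1+4],None,fx=8,fy=8,interpolation=3)
    m=cv2.matchTemplate(I,T,cv2.TM_CCOEFF_NORMED);_,v,_,l=cv2.minMaxLoc(m);print(n,round(v,3),"shift px",l[0]/8-4,l[1]/8-4)
E
python3 chk.py
```

```text
[0.521493   0.20968292 0.14085973] [ 0.99723483 -0.0216475   0.07106996  0.0017703 ] [ 0.7659109   0.31411629 -3.63212808] 15.5333
tinR 0.846 shift px 0.0 0.0
tinL 0.944 shift px 0.0 0.0
frame 0.999 shift px 0.0 0.0
```

The tin hasn't shifted and the stopper has risen about 10 mm, so I keep going.

Request:
{"api": "servo_tool", "payload": {
  "steps": [
    {"dx": 0.067,"dy": 0,"dz": -0.008,"wx": 0,"wy": -0.53,"wz": 0,"hand": 0.8},
    {"dx": 0.067,"dy": 0,"dz": -0.008,"wx": 0,"wy": -0.53,"wz": 0,"hand": 0.8},
    {"dx": 0.067,"dy": 0,"dz": -0.008,"wx": 0,"wy": -0.53,"wz": 0,"hand": 0.8},
    {"dx": 0.067,"dy": 0,"dz": -0.008,"wx": 0,"wy": -0.53,"wz": 0,"hand": 0.8},
    {"dx": 0.067,"dy": 0,"dz": -0.008,"wx": 0,"wy": -0.53,"wz": 0,"hand": 0.8},
    {"dx": 0.067,"dy": 0,"dz": -0.008,"wx": 0,"wy": -0.53,"wz": 0,"hand": 0.8},
    {"dx": -0.067,"dy": 0,"dz": -0.008,"wx": 0,"wy": 0.53,"wz": 0,"hand": 0.8},
    {"dx": -0.067,"dy": 0,"dz": -0.008,"wx": 0,"wy": 0.53,"wz": 0,"hand": 0.8},
    {"dx": -0.067,"dy": 0,"dz": -0.008,"wx": 0,"wy": 0.53,"wz": 0,"hand": 0.8},
    {"dx": -0.067,"dy": 0,"dz": -0.008,"wx": 0,"wy": 0.53,"wz": 0,"hand": 0.8},
    {"dx": -0.067,"dy": 0,"dz": -0.008,"wx": 0,"wy": 0.53,"wz": 0,"hand": 0.8},
    {"dx": -0.067,"dy": 0,"dz": -0.008,"wx": 0,"wy": 0.53,"wz": 0,"hand": 0.8}
  ]
}}

```text
time_s: 16.53
ee_pos: [0.5218, 0.2096, 0.1442]
eef_rot: [0.997, -0.022, 0.069, 0.002]
ft_force: [-2.1, 0.3, -6.4]
gripper_width: 0.236
grasp_force: 39.9
```

Request:
{"api": "servo_tool", "payload": {
  "steps": [
    {"dx": 0.067,"dy": 0,"dz": -0.008,"wx": 0,"wy": -0.53,"wz": 0,"hand": 0.8},
    {"dx": 0.067,"dy": 0,"dz": -0.008,"wx": 0,"wy": -0.53,"wz": 0,"hand": 0.8},
    {"dx": 0.067,"dy": 0,"dz": -0.008,"wx": 0,"wy": -0.53,"wz": 0,"hand": 0.8},
    {"dx": 0.067,"dy": 0,"dz": -0.008,"wx": 0,"wy": -0.53,"wz": 0,"hand": 0.8},
    {"dx": 0.067,"dy": 0,"dz": -0.008,"wx": 0,"wy": -0.53,"wz": 0,"hand": 0.8},
    {"dx": 0.067,"dy": 0,"dz": -0.008,"wx": 0,"wy": -0.53,"wz": 0,"hand": 0.8},
    {"dx": -0.067,"dy": 0,"dz": -0.008,"wx": 0,"wy": 0.53,"wz": 0,"hand": 0.8},
    {"dx": -0.067,"dy": 0,"dz": -0.008,"wx": 0,"wy": 0.53,"wz": 0,"hand": 0.8},
    {"dx": -0.067,"dy": 0,"dz": -0.008,"wx": 0,"wy": 0.53,"wz": 0,"hand": 0.8},
    {"dx": -0.067,"dy": 0,"dz": -0.008,"wx": 0,"wy": 0.53,"wz": 0,"hand": 0.8},
    {"dx": -0.067,"dy": 0,"dz": -0.008,"wx": 0,"wy": 0.53,"wz": 0,"hand": 0.8},
    {"dx": -0.067,"dy": 0,"dz": -0.008,"wx": 0,"wy": 0.53,"wz": 0,"hand": 0.8}
  ]
}}

```text
time_s: 17.53
ee_pos: [0.5218, 0.2096, 0.1477]
eef_rot: [0.997, -0.022, 0.069, 0.002]
ft_force: [-1.8, 1.8, -4.7]
gripper_width: 0.231
grasp_force: 40.0
```

```bash
python3 chk.py
```

```text
[0.52137437 0.20972306 0.14771682] [ 0.99728195 -0.02163178  0.07041024  0.00178412] [ 1.48682707  1.56764879 -4.90092402] 17.5833
tinR 0.765 shift px 0.0 0.0
tinL 0.947 shift px 0.0 0.0
frame 0.999 shift px 0.0 0.0
```

Risen about 17 mm with the tin still. Three more calls of the same.

Request:
{"api": "servo_tool", "payload": {
  "steps": [
    {"dx": 0.067,"dy": 0,"dz": -0.008,"wx": 0,"wy": -0.53,"wz": 0,"hand": 0.8},
    {"dx": 0.067,"dy": 0,"dz": -0.008,"wx": 0,"wy": -0.53,"wz": 0,"hand": 0.8},
    {"dx": 0.067,"dy": 0,"dz": -0.008,"wx": 0,"wy": -0.53,"wz": 0,"hand": 0.8},
    {"dx": 0.067,"dy": 0,"dz": -0.008,"wx": 0,"wy": -0.53,"wz": 0,"hand": 0.8},
    {"dx": 0.067,"dy": 0,"dz": -0.008,"wx": 0,"wy": -0.53,"wz": 0,"hand": 0.8},
    {"dx": 0.067,"dy": 0,"dz": -0.008,"wx": 0,"wy": -0.53,"wz": 0,"hand": 0.8},
    {"dx": -0.067,"dy": 0,"dz": -0.008,"wx": 0,"wy": 0.53,"wz": 0,"hand": 0.8},
    {"dx": -0.067,"dy": 0,"dz": -0.008,"wx": 0,"wy": 0.53,"wz": 0,"hand": 0.8},
    {"dx": -0.067,"dy": 0,"dz": -0.008,"wx": 0,"wy": 0.53,"wz": 0,"hand": 0.8},
    {"dx": -0.067,"dy": 0,"dz": -0.008,"wx": 0,"wy": 0.53,"wz": 0,"hand": 0.8},
    {"dx": -0.067,"dy": 0,"dz": -0.008,"wx": 0,"wy": 0.53,"wz": 0,"hand": 0.8},
    {"dx": -0.067,"dy": 0,"dz": -0.008,"wx": 0,"wy": 0.53,"wz": 0,"hand": 0.8}
  ]
}}

```text
time_s: 18.58
ee_pos: [0.522, 0.2096, 0.1512]
eef_rot: [0.997, -0.022, 0.068, 0.002]
ft_force: [-2.7, 0.2, -4.4]
gripper_width: 0.234
grasp_force: 40.0
```

Request:
{"api": "servo_tool", "payload": {
  "steps": [
    {"dx": 0.067,"dy": 0,"dz": -0.008,"wx": 0,"wy": -0.53,"wz": 0,"hand": 0.8},
    {"dx": 0.067,"dy": 0,"dz": -0.008,"wx": 0,"wy": -0.53,"wz": 0,"hand": 0.8},
    {"dx": 0.067,"dy": 0,"dz": -0.008,"wx": 0,"wy": -0.53,"wz": 0,"hand": 0.8},
    {"dx": 0.067,"dy": 0,"dz": -0.008,"wx": 0,"wy": -0.53,"wz": 0,"hand": 0.8},
    {"dx": 0.067,"dy": 0,"dz": -0.008,"wx": 0,"wy": -0.53,"wz": 0,"hand": 0.8},
    {"dx": 0.067,"dy": 0,"dz": -0.008,"wx": 0,"wy": -0.53,"wz": 0,"hand": 0.8},
    {"dx": -0.067,"dy": 0,"dz": -0.008,"wx": 0,"wy": 0.53,"wz": 0,"hand": 0.8},
    {"dx": -0.067,"dy": 0,"dz": -0.008,"wx": 0,"wy": 0.53,"wz": 0,"hand": 0.8},
    {"dx": -0.067,"dy": 0,"dz": -0.008,"wx": 0,"wy": 0.53,"wz": 0,"hand": 0.8},
    {"dx": -0.067,"dy": 0,"dz": -0.008,"wx": 0,"wy": 0.53,"wz": 0,"hand": 0.8},
    {"dx": -0.067,"dy": 0,"dz": -0.008,"wx": 0,"wy": 0.53,"wz": 0,"hand": 0.8},
    {"dx": -0.067,"dy": 0,"dz": -0.008,"wx": 0,"wy": 0.53,"wz": 0,"hand": 0.8}
  ]
}}

```text
time_s: 19.58
ee_pos: [0.5234, 0.2099, 0.1557]
eef_rot: [0.997, -0.022, 0.07, 0.001]
ft_force: [0.0, -0.5, -0.4]
gripper_width: 0.234
grasp_force: 40.0
```

Request:
{"api": "servo_tool", "payload": {
  "steps": [
    {"dx": 0.067,"dy": 0,"dz": -0.008,"wx": 0,"wy": -0.53,"wz": 0,"hand": 0.8},
    {"dx": 0.067,"dy": 0,"dz": -0.008,"wx": 0,"wy": -0.53,"wz": 0,"hand": 0.8},
    {"dx": 0.067,"dy": 0,"dz": -0.008,"wx": 0,"wy": -0.53,"wz": 0,"hand": 0.8},
    {"dx": 0.067,"dy": 0,"dz": -0.008,"wx": 0,"wy": -0.53,"wz": 0,"hand": 0.8},
    {"dx": 0.067,"dy": 0,"dz": -0.008,"wx": 0,"wy": -0.53,"wz": 0,"hand": 0.8},
    {"dx": 0.067,"dy": 0,"dz": -0.008,"wx": 0,"wy": -0.53,"wz": 0,"hand": 0.8},
    {"dx": -0.067,"dy": 0,"dz": -0.008,"wx": 0,"wy": 0.53,"wz": 0,"hand": 0.8},
    {"dx": -0.067,"dy": 0,"dz": -0.008,"wx": 0,"wy": 0.53,"wz": 0,"hand": 0.8},
    {"dx": -0.067,"dy": 0,"dz": -0.008,"wx": 0,"wy": 0.53,"wz": 0,"hand": 0.8},
    {"dx": 0,"dy": 0,"dz": 0,"wx": 0,"wy": 0,"wz": 0,"hand": 0.8},
    {"dx": 0,"dy": 0,"dz": 0,"wx": 0,"wy": 0,"wz": 0,"hand": 0.8}
  ]
}}

```text
time_s: 20.5
ee_pos: [0.529, 0.2097, 0.1587]
eef_rot: [1.0, -0.022, -0.001, -0.0]
ft_force: [0.2, -0.3, -0.5]
gripper_width: 0.23
grasp_force: 40.0
```

```bash
python3 chk.py
```

```text
[0.529331   0.20963788 0.15858919] [ 9.99762515e-01 -2.17875390e-02 -4.00531379e-04 -2.39299783e-04] [ 0.52881043  0.0938271  -0.07525148] 20.55
tinR 0.831 shift px 0.0 0.0
tinL 0.933 shift px 0.0 0.0
frame 0.998 shift px 0.0 0.0
```

The stopper is free (risen about 27 mm, vertical force about 0) and the tin is unmoved. I'll check the clearances around the rest before carrying it there.

Run:
```python
from h import *
for n,p in {"press base near":(210,188),"press base nearR":(310,175),"press quill foot":(240,140),"sand":(290,275),"sandL":(230,278)}.items(): print(n,np.round(crop("side",*p,0)*1000))
for n,(u,v,z) in {"drawers near foot":(187,295,0),"drawerR":(190,262,0),"mug bottom R":(284,310,0),"mug btm":(262,319,0),"dropper":(238,290,0),"wheel":(286,97,.3),"press head near":(264,135,.25),"press head near low":(264,160,.15),"pinblock R":(243,243,.02)}.items(): print(n,np.round(ray("side",u,v,z)*1000))
```

```text
press base near [ 718. -194.    0.]
press base nearR [ 641. -210.    0.]
press quill foot [ 700. -276.    0.]
sand [653. -58.   0.]
sandL [695. -57.   0.]
drawers near foot [855. 167.   0.]
drawerR [876.  33.   0.]
mug bottom R [638. 232.   0.]
mug btm [682. 258.   0.]
dropper [743. 156.   0.]
wheel [ 632. -410.  300.]
press head near [ 689. -193.  250.]
press head near low [ 701. -268.  150.]
pinblock R [748. -16.  20.]
```

Request:
{"api": "servo_tool", "payload": {
  "steps": [
    {"dx": 0,"dy": 0,"dz": -0.3,"wx": 0,"wy": 0,"wz": 0,"hand": 0.8},
    {"dx": 0,"dy": 0,"dz": -0.7,"wx": 0,"wy": 0,"wz": 0,"hand": 0.8},
    {"dx": 0,"dy": 0,"dz": -0.8,"wx": 0,"wy": 0,"wz": 0,"hand": 0.8},
    {"dx": 0,"dy": 0,"dz": -0.8,"wx": 0,"wy": 0,"wz": 0,"hand": 0.8},
    {"dx": 0,"dy": 0,"dz": -0.4,"wx": 0,"wy": 0,"wz": 0,"hand": 0.8},
    {"dx": 0.2,"dy": 0.22,"dz": 0,"wx": 0,"wy": 0,"wz": 0,"hand": 0.8},
    {"dx": 0.4,"dy": 0.45,"dz": 0,"wx": 0,"wy": 0,"wz": 0,"hand": 0.8},
    {"dx": 0.6,"dy": 0.67,"dz": 0,"wx": 0,"wy": 0,"wz": 0,"hand": 0.8},
    {"dx": 0.6,"dy": 0.67,"dz": 0,"wx": 0,"wy": 0,"wz": 0,"hand": 0.8},
    {"dx": 0.6,"dy": 0.67,"dz": 0,"wx": 0,"wy": 0,"wz": 0,"hand": 0.8},
    {"dx": 0.6,"dy": 0.67,"dz": 0,"wx": 0,"wy": 0,"wz": 0,"hand": 0.8},
    {"dx": 0.6,"dy": 0.67,"dz": 0,"wx": 0,"wy": 0,"wz": 0,"hand": 0.8}
  ]
}}

```text
time_s: 21.55
ee_pos: [0.6323, 0.0825, 0.2474]
eef_rot: [1.0, -0.022, -0.001, -0.0]
ft_force: [0.3, 0.2, -0.6]
gripper_width: 0.234
grasp_force: 40.0
```

Request:
{"api": "servo_tool", "payload": {
  "steps": [
    {"dx": 0.6,"dy": 0.67,"dz": 0,"wx": 0,"wy": 0,"wz": 0,"hand": 0.8},
    {"dx": 0.4,"dy": 0.45,"dz": 0,"wx": 0,"wy": 0,"wz": 0,"hand": 0.8},
    {"dx": 0.29,"dy": 0.32,"dz": 0,"wx": 0,"wy": 0,"wz": 0,"hand": 0.8},
    {"dx": 0,"dy": 0,"dz": 0,"wx": 0,"wy": 0,"wz": 0,"hand": 0.8},
    {"dx": 0,"dy": 0,"dz": 0.4,"wx": 0,"wy": 0,"wz": 0,"hand": 0.8},
    {"dx": 0,"dy": 0,"dz": 0.8,"wx": 0,"wy": 0,"wz": 0,"hand": 0.8},
    {"dx": 0,"dy": 0,"dz": 0.8,"wx": 0,"wy": 0,"wz": 0,"hand": 0.8},
    {"dx": 0,"dy": 0,"dz": 0.8,"wx": 0,"wy": 0,"wz": 0,"hand": 0.8},
    {"dx": 0,"dy": 0,"dz": 0.8,"wx": 0,"wy": 0,"wz": 0,"hand": 0.8},
    {"dx": 0,"dy": 0,"dz": 0.7,"wx": 0,"wy": 0,"wz": 0,"hand": 0.8},
    {"dx": 0,"dy": 0,"dz": 0.4,"wx": 0,"wy": 0,"wz": 0,"hand": 0.8},
    {"dx": 0,"dy": 0,"dz": 0,"wx": 0,"wy": 0,"wz": 0,"hand": 0.8}
  ]
}}

```text
time_s: 22.55
ee_pos: [0.6662, 0.0404, 0.1041]
eef_rot: [1.0, -0.021, -0.002, -0.0]
ft_force: [0.8, 0.5, -1.2]
gripper_width: 0.239
grasp_force: 40.0
```

Request:
{"api": "servo_tool", "payload": {
  "steps": [
    {"dx": 0,"dy": 0,"dz": 0,"wx": 0,"wy": 0,"wz": 0,"hand": 0.8}
  ]
}}

```text
time_s: 22.63
ee_pos: [0.668, 0.0401, 0.1073]
eef_rot: [1.0, -0.021, 0.0, -0.0]
ft_force: [0.2, -0.1, -0.2]
gripper_width: 0.232
grasp_force: 40.0
```

Request:
{"api": "servo_tool", "payload": {
  "steps": [
    {"dx": 0,"dy": 0,"dz": 0.2,"wx": 0,"wy": 0,"wz": 0,"hand": 0.8},
    {"dx": 0,"dy": 0,"dz": 0.3,"wx": 0,"wy": 0,"wz": 0,"hand": 0.8},
    {"dx": 0,"dy": 0,"dz": 0.3,"wx": 0,"wy": 0,"wz": 0,"hand": 0.8},
    {"dx": 0,"dy": 0,"dz": 0.25,"wx": 0,"wy": 0,"wz": 0,"hand": 0.8},
    {"dx": 0,"dy": 0,"dz": 0.15,"wx": 0,"wy": 0,"wz": 0,"hand": 0.8},
    {"dx": 0,"dy": 0,"dz": 0,"wx": 0,"wy": 0,"wz": 0,"hand": 0.8},
    {"dx": 0,"dy": 0,"dz": 0,"wx": 0,"wy": 0,"wz": 0,"hand": 0.8}
  ]
}}

```text
time_s: 23.22
ee_pos: [0.6683, 0.0395, 0.0711]
eef_rot: [1.0, -0.022, 0.0, 0.0]
ft_force: [0.1, 0.7, -1.0]
gripper_width: 0.235
grasp_force: 40.0
```

```bash
cat > fl.py <<'E'
from h import *
s=state();print(s["ee_pos"],s["ft_force"],s["time_s"])
P=camera_params("side");K=np.array(P["intrinsics"]);T=np.linalg.inv(P["pose"])
def pr(p): q=K@(T[:3,:3]@p+T[:3,3]);return q[:2]/q[2]
t=np.array([.668,.040,0.])
e=lambda z:pr(t+[0,0,z])
b=grab_frame("side");c=e(.055).round().astype(int);print("expect flange px",c,"foot",e(.012))
hsv=cv2.cvtColor(b,cv2.COLOR_RGB2GRAY);x0,y0=c-[30,30]
m=(hsv[y0:y0+60,x0:x0+60]<60).astype(np.uint8)
n,l,st,ct=cv2.connectedComponentsWithStats(m)
for i in range(1,n):
    if st[i,4]>40:
        pts=np.argwhere(l==i)[:,::-1].astype(np.float32)
        print(st[i]+[x0,y0,0,0,0],np.round(ct[i]+[x0,y0],1),cv2.minAreaRect(pts)[1:])
# lowest edge columns
E
python3 fl.py
```

```text
[0.66828165 0.03947288 0.0710855 ] [ 0.14936097  0.724322   -0.97014075] 23.2167
expect flange px [272 241] foot [273.27638775 256.30516427]
[250 211  32   5 142] [265.  213.1] ((4.0, 31.0), 90.0)
[263 238  20  21 228] [273.  249.3] ((20.0, 19.0), 90.0)
```

The flange reads level at (273,249) px, above the rest. Lowering to contact.

Request:
{"api": "servo_tool", "payload": {
  "steps": [
    {"dx": 0,"dy": 0,"dz": 0.06,"wx": 0,"wy": 0,"wz": 0,"hand": 0.8},
    {"dx": 0,"dy": 0,"dz": 0.05,"wx": 0,"wy": 0,"wz": 0,"hand": 0.8},
    {"dx": 0,"dy": 0,"dz": 0.04,"wx": 0,"wy": 0,"wz": 0,"hand": 0.8},
    {"dx": 0,"dy": 0,"dz": 0,"wx": 0,"wy": 0,"wz": 0,"hand": 0.8},
    {"dx": 0,"dy": 0,"dz": 0,"wx": 0,"wy": 0,"wz": 0,"hand": 0.8}
  ]
}}

```text
time_s: 23.68
ee_pos: [0.6683, 0.0395, 0.0668]
eef_rot: [1.0, -0.022, 0.0, -0.0]
ft_force: [-0.1, 0.2, -0.5]
gripper_width: 0.232
grasp_force: 40.0
```

Request:
{"api": "servo_tool", "payload": {
  "steps": [
    {"dx": 0,"dy": 0,"dz": 0.03,"wx": 0,"wy": 0,"wz": 0,"hand": 0.8},
    {"dx": 0,"dy": 0,"dz": 0,"wx": 0,"wy": 0,"wz": 0,"hand": 0.8},
    {"dx": 0,"dy": 0,"dz": 0,"wx": 0,"wy": 0,"wz": 0,"hand": 0.8}
  ]
}}

```text
time_s: 23.93
ee_pos: [0.6683, 0.0395, 0.0659]
eef_rot: [1.0, -0.022, 0.0, 0.0]
ft_force: [0.4, 0.4, 0.2]
gripper_width: 0.235
grasp_force: 40.0
```

Request:
{"api": "servo_tool", "payload": {
  "steps": [
    {"dx": 0,"dy": 0,"dz": 0.025,"wx": 0,"wy": 0,"wz": 0,"hand": 0.8},
    {"dx": 0,"dy": 0,"dz": 0,"wx": 0,"wy": 0,"wz": 0,"hand": 0.8},
    {"dx": 0,"dy": 0,"dz": 0,"wx": 0,"wy": 0,"wz": 0,"hand": 0.8}
  ]
}}

```text
time_s: 24.18
ee_pos: [0.6685, 0.0395, 0.0654]
eef_rot: [1.0, -0.022, 0.001, 0.0]
ft_force: [0.4, -0.3, 1.1]
gripper_width: 0.236
grasp_force: 40.0
```

Request:
{"api": "servo_tool", "payload": {
  "steps": [
    {"dx": 0,"dy": 0,"dz": 0.02,"wx": 0,"wy": 0,"wz": 0,"hand": 0.8},
    {"dx": 0,"dy": 0,"dz": 0,"wx": 0,"wy": 0,"wz": 0,"hand": 0.8},
    {"dx": 0,"dy": 0,"dz": 0,"wx": 0,"wy": 0,"wz": 0,"hand": 0.8}
  ]
}}

```text
time_s: 24.43
ee_pos: [0.6685, 0.0395, 0.0654]
eef_rot: [1.0, -0.022, 0.001, 0.0]
ft_force: [-1.5, -0.6, 7.7]
gripper_width: 0.231
grasp_force: 40.0
```

In contact. Releasing and retreating straight up.

Request:
{"api": "servo_tool", "payload": {
  "steps": [
    {"dx": 0,"dy": 0,"dz": -0.02,"wx": 0,"wy": 0,"wz": 0,"hand": 0.5},
    {"dx": 0,"dy": 0,"dz": 0,"wx": 0,"wy": 0,"wz": 0,"hand": 0.2},
    {"dx": 0,"dy": 0,"dz": 0,"wx": 0,"wy": 0,"wz": 0,"hand": 0},
    {"dx": 0,"dy": 0,"dz": 0,"wx": 0,"wy": 0,"wz": 0,"hand": -0.3},
    {"dx": 0,"dy": 0,"dz": 0,"wx": 0,"wy": 0,"wz": 0,"hand": -0.3},
    {"dx": 0,"dy": 0,"dz": 0,"wx": 0,"wy": 0,"wz": 0,"hand": -0.3},
    {"dx": 0,"dy": 0,"dz": -0.3,"wx": 0,"wy": 0,"wz": 0,"hand": -0.3},
    {"dx": 0,"dy": 0,"dz": -0.7,"wx": 0,"wy": 0,"wz": 0,"hand": -0.3},
    {"dx": 0,"dy": 0,"dz": -0.9,"wx": 0,"wy": 0,"wz": 0,"hand": -0.3},
    {"dx": 0,"dy": 0,"dz": -0.9,"wx": 0,"wy": 0,"wz": 0,"hand": -0.3},
    {"dx": 0,"dy": 0,"dz": -0.9,"wx": 0,"wy": 0,"wz": 0,"hand": -0.3},
    {"dx": 0,"dy": 0,"dz": -0.4,"wx": 0,"wy": 0,"wz": 0,"hand": -0.3}
  ]
}}

```text
time_s: 25.43
ee_pos: [0.6694, 0.0395, 0.1927]
eef_rot: [1.0, -0.022, 0.003, -0.0]
ft_force: [0.3, 0.4, 0.8]
gripper_width: 0.647
grasp_force: 0.0
```

Request:
{"api": "servo_tool", "payload": {
  "steps": [
    {"dx": 0,"dy": 0,"dz": 0,"wx": 0,"wy": 0,"wz": 0,"hand": -0.3},
    {"dx": 0,"dy": 0,"dz": 0,"wx": 0,"wy": 0,"wz": 0,"hand": -0.3},
    {"dx": 0,"dy": 0,"dz": 0,"wx": 0,"wy": 0,"wz": 0,"hand": -0.3}
  ]
}}

```text
time_s: 25.68
ee_pos: [0.6675, 0.0395, 0.1863]
eef_rot: [1.0, -0.022, -0.001, 0.0]
ft_force: [-1.3, 0.4, 0.1]
gripper_width: 0.65
grasp_force: 0.0
```

```bash
python3 fl.py; python3 chk.py
python3 - <<'E'
from h import *
# grip column profile above flange: wood vs background by rows in the side view, and bystanders' unchanged patches
b=grab_frame("side")[:,:,::-1].astype(int);a=cv2.imread("pics/side0.png").astype(int)
d=np.abs(a-b).max(2)>40
m=d.astype(np.uint8);m=cv2.morphologyEx(m,cv2.MORPH_OPEN,np.ones((3,3)))
n,l,st,ct=cv2.connectedComponentsWithStats(m)
for i in range(1,n):
    if st[i,4]>60: print("changed",st[i])
E
```

```text
[0.66745934 0.03949192 0.18631624] [-1.25583464  0.38123781  0.10916043] 25.6833
expect flange px [272 241] foot [273.27638775 256.30516427]
[263 240  20  21 220] [273.  251.2] ((18.248287200927734, 20.549875259399414), 80.53767395019531)
[0.66751373 0.03949504 0.18627042] [ 9.99761440e-01 -2.18185409e-02 -1.00720142e-03  2.11158811e-05] [-0.16798314 -0.3259641   0.53771856] 25.7833
tinR 0.711 shift px 0.0 0.0
tinL 0.932 shift px 0.0 0.0
frame 0.997 shift px 0.0 0.0
changed [325   0  33  16 161]
changed [373   0  13   8  74]
changed [ 455    0   75  120 4421]
changed [ 570    0   62  111 3365]
changed [383   8  54  38 268]
changed [ 235   31   69   88 3184]
changed [313  44  14  14 104]
changed [359  45  19  12  66]
changed [317  58  11  13  85]
changed [302  74  36  34 709]
changed [311 103  19  12 147]
changed [628 107  10  32 190]
changed [ 281  114   81   28 1266]
changed [247 121  39  49 782]
changed [275 133  10   9  70]
changed [339 157   7  14  84]
changed [293 161   7  12  70]
changed [244 166  17  13 120]
changed [575 177  10  13  87]
changed [263 179  11  15  92]
changed [ 309  179   81   78 3250]
changed [398 214  11   7  62]
changed [464 226  19  12 135]
changed [263 240  29  21 377]
changed [294 251  16   7  85]
changed [589 251  25  25 136]
changed [ 320  257   82   42 2917]
changed [410 282  13  19 165]
```

The stopper's flange has the same outline at (273,251) px after release, and nothing else has shifted. The tin is seated and the bystanders are unchanged. Handing in.

```bash
python3 -c "
from rig import *
print(finish_job())"
```

```text
the job is handed in; nothing more can be done
None
```

The job is handed in at about 26 s of the 69 s: the tin is down in the frame, and the stopper was rocked out and stands plug-down on the cork rest. I viewed 11 pictures against the limit of 10, so the last checks (tin unmoved, stopper upright, bystanders untouched) were numeric only.

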